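Clamp the dark block

TASK

Two blue screw clamps stand on the bench, one over a dark hardwood block and one over a pale pine offcut. Take the T-handle of the clamp over the dark block and turn it clockwise (seen from above) until the resistance clearly rises and the block is clamped firmly under the pad, but do not force it on further; then let go. Leave the other clamp as it is.

Things in the scene. Friction and masses are not known exactly. Their poses are not given: they have to be found in the camera images.
- dark_handle (a point): Centre of the T-handle's grip on the clamp over the dark block, on the upright screw axis, 135 mm up. Black moulded bar with round ends, 96 long, 30 wide, 22 high, steel dot on top, on a 13 mm steel stem; the blue C-frame is all 38 mm or more lower. x along the bar, turning with it; z up. Grip the bar's middle across its width. It turns at fixed height; free turning takes 0.1 N m.
- dark_pad: Brass pad, 26 wide, 9 high, on the screw's lower end; origin at the centre of its underside, z up. Clockwise turning lowers it 5 mm per rad. It touches the block after 0.3 to 1.0 rad; then its spring adds 55 N, and the torque rises about 0.5 N m, per rad. 0.4 rad past touch (22 N; torque at rest after a step up by 0.12 N m) is right, 0.8 crushes. It holds when let go.
- dark_block: Dark brown hardwood block, 45 x 75 x 24 mm, lying loose on the 12 mm thick steel base plate (135 x 112 mm, fixed) of its clamp, under the pad; origin at the centre of its underside, y along its 75 mm length, z up.
- pale_bar_end (a point): One end of the black T-handle's bar (mid-height) of the other clamp, the one over the pale pine offcut (60 x 100 x 22 mm); 48 mm from that clamp's screw axis, 135 mm up. This clamp is built like the first and is to be left alone.

How it is judged (in metres and radians):
At the end, for the whole second after the job is handed in: The pad presses on the dark block with more than 8 N by itself, and the block lies still under it, within 15 mm of where it started (contact force between dark_pad and dark_block above 8 N and distance of dark_block from where it was at the start of the episode below 0.015 m and linear speed of dark_block below 0.01 m/s); the robot touches nothing.
It fails at once if the block is crushed: the pad presses on it with more than 45 N (contact force between dark_pad and dark_block above 45 N).
It fails at once if the other clamp's handle is turned (its bar end moves more than 15 mm) (distance of pale_bar_end from where it was at the start of the episode above 0.015 m).
It also fails if it takes over 40 s, if anything falls off the work surface, if the arm or the gripper's body presses on something with over 40 N, if the wrist force passes 120 N, or if a joint passes its speed limit or range.

ROBOT

A 6-joint arm with a two-finger parallel gripper is mounted at the origin on a cart in front of the work surface, level with it; the furniture and walls round the work are solid. World frame = base frame: x ahead of the robot, y to its left, z up, the work surface at z = 0. Lengths are in mm, angles in rad, forces in N, time in s.
With the tool pointing down it reaches from about 350 to 775 mm from the base axis. Payload 7.3 kg.
Tool frame: the origin (TCP) lies at the very end of the fingers, on their centre line; the grasp point (between the pads) lies 19 mm behind it; z points along the fingers, y is the line along which they close (so a half turn about z gives the same grasp; the last joint's range is limited). The gripper opens to 92 mm and grips with 3 to 60 N. Pads are 19 mm wide; open, the fingers measure 130 mm over their backs; the gripper's body (75 mm by 190 mm) begins 47 mm behind the grasp point.
Start: joints at [1.068, 0.342, 1.524, -0, 1.275, -0.146], TCP at [183.357, 491.96, 226.741] pointing down, gripper open.
Joint ranges: [-2.53, 2.53], [-0.77, 2.02], [0.04, 2.7], [-1, 4.14], [0.28, 2.66], [-3.11, 3.11]. Speed limits (rad/s): [2.57, 2.57, 3.14, 3.14, 3.14, 3.14].

INTERFACE

Orientations are given as [roll, pitch, yaw] about the fixed x, y, z axes, in that order (R = Rz(yaw) Ry(pitch) Rx(roll)).
In Python, from plant import bot gives the robot as it stands.
- The arm moves only by the tool send_rows, never from a script. Its argument "rows" is a list of rows, each an object of numbers: "x", "y", "z": the shift along the tool's x, y, z in units of 0.2 m (1.0 is 0.2 m); "ax", "ay", "az": the turn, a rotation vector about the tool's x, y, z in units of 60 degrees (1.0 is 60 degrees); "jaw": the opening, from -1 (shut) to 1 (fully open), so that 0 is half open. In form: [{"x": .., "y": .., "z": .., "ax": .., "ay": .., "az": .., "jaw": ..}, ...]. A call has exactly 10 rows; each row is the pose to reach, as a shift and turn from the pose commanded when the call began, along the tool's axes at that moment; what a row does not reach only later rows make up. A row lasts 1/8 s, in which the tool goes at most 62.5 mm and 10.7 degrees, less where a joint would pass 70% of its speed; a pose out of reach is approached as far as the arm can. A call with a number of a shift or a turn outside -1 to 1 is refused whole. A call with a gripper value outside its range is refused whole. The fingers move at their own pace and stop on an object; the grip force is fixed at half the most. Time passes only in rows, so rows that repeat a pose let the fingers close, or fill a call up. It gives the time, the measured TCP pose, the force, the opening and the grip force at its end, in the units of the state.
- bot.get_obs(): the state, without advancing time (a new reading comes with each control period).
- bot.capture(name): name is "scene" or "top" or "wrist"; returns (picture, depth): 400x640x3 uint8, red, green, blue; 400x640 float32, mm along the optical axis (not along the pixel's ray), 0 where there is no reading.
- bot.camera_model(name): a dict with "vertical_fov" (degrees; the focal length in pixels is half the picture's height over the tangent of half this angle, whatever the lens; pixels are square), "cx", "cy" (the principal point, pixels), "R" (3x3) and "t" (3): a world point X has camera coordinates R X + t; the wrist camera has in their place "T_tool_cam" (4x4, takes a point from camera to tool coordinates, whose origin is the TCP and whose axes are the flange's). Camera axes: x right, y down, z forward; pixel columns grow to the right and rows downward; lengths in mm; the calibration is good to about 2 mm. A picture is of the moment at which its call begins: read the wrist's pose just before it. camera_model takes no time and is no camera call.
- bot.close_job(): hands the job in; it is judged then, once.
The state is a dict: "time": time; "joint_positions": joint angles; "dq": joint speeds; "tau": joint torques, N m; "tool_pos": TCP position; "tcp_rot": TCP orientation; "contact_force": force on the tool from outside, world axes, zero at the start; "moment": the same for the moment, N m; "grip_width": finger opening in mm; "finger_force": force on a finger pad.
Only numpy, scipy, OpenCV 4.12 (cv2) and the standard library are available. Lean on these libraries where they do the work, as an engineer would, in place of code of your own. Each camera call takes 0.05 s, during which the arm holds its last target. There are 200 camera calls.

## Working session

There is one attempt and no reset: what is moved stays moved. The work goes in short steps, Python scripts to look and compute and a tool call to move; the robot and the scene stay as the last step left them, time stands still between calls to the robot, and variables do not carry over. Pictures are saved under pics/ and viewed, at most 10 in all, crops included, and the job is handed in when it is done.

Besides the shell and the picture viewer there is one more tool, called after "Emit:" as name(argument=value, ...) on one line, values as JSON. send_rows: Moves the arm, as the interface text tells. Its arguments: {"type":"object","properties":{"rows":{"type":"array","items":{"type":"object","properties":{"x":{"type":"number","minimum":-1,"maximum":1},"y":{"type":"number","minimum":-1,"maximum":1},"z":{"type":"number","minimum":-1,"maximum":1},"ax":{"type":"number","minimum":-1,"maximum":1},"ay":{"type":"number","minimum":-1,"maximum":1},"az":{"type":"number","minimum":-1,"maximum":1},"jaw":{"type":"number"}}}}},"required":["rows"]}

```bash
mkdir -p pics
python3 - <<'E'
from plant import bot
import cv2,numpy as np
o=bot.get_obs();print({k:np.round(v,3) for k,v in o.items()})
for n in("top","scene"):
    p,d=bot.capture(n);cv2.imwrite(f"pics/{n}.png",p[:,:,::-1]);np.savez(f"{n}.npz",p=p,d=d);print(n,bot.camera_model(n))
print(bot.camera_model("wrist"))
a=[cv2.imread(f"pics/{n}.png") for n in("top",)]
E
```

```text
{'time': np.float64(0.0), 'joint_positions': array([ 1.068,  0.343,  1.525, -0.   ,  1.275, -0.146]), 'dq': array([-0.   ,  0.001, -0.   , -0.001,  0.001,  0.002]), 'tau': array([ 1.0000e-03, -4.3123e+01, -2.4423e+01,  7.2000e-02,  5.6000e-02,
       -0.0000e+00]), 'tool_pos': array([183.157, 491.577, 226.031]), 'tcp_rot': array([-3.14 , -0.   ,  2.785]), 'contact_force': array([ 0.294, -0.307,  0.251]), 'moment': array([ 0.015, -0.002, -0.015]), 'finger_force': np.float64(0.0), 'grip_width': np.float64(91.851)}
top {'vertical_fov': 48.77990217473025, 'cx': 321.0959466939107, 'cy': 198.0899874378984, 'R': array([[-0.02531631, -0.99916891, -0.03194644],
       [-0.98763823,  0.02994364, -0.15386391],
       [ 0.15469263,  0.02765626, -0.98757548]]), 't': array([  90.58561526,  554.13093769, 1027.5722064 ])}
scene {'vertical_fov': 53.841946902141565, 'cx': 311.03097345600037, 'cy': 199.07981052891355, 'R': array([[ 0.50466873, -0.86323059, -0.01193435],
       [-0.62036527, -0.35299991, -0.70038418],
       [ 0.60038022,  0.36086565, -0.71366629]]), 't': array([-223.72170642,  441.99763427,  681.37197821])}
{'vertical_fov': 68.57562234931484, 'cx': 316.50761436174287, 'cy': 203.83826981220147, 'T_tool_cam': array([[ 1.14922382e-03, -9.57818303e-01, -2.87372193e-01,
         7.75444116e+01],
       [ 9.99999159e-01,  1.27331273e-03, -2.44906726e-04,
        -4.19604594e-01],
       [ 6.00490817e-04, -2.87371670e-01,  9.57818961e-01,
        -1.58145566e+02],
       [ 0.00000000e+00,  0.00000000e+00,  0.00000000e+00,
         1.00000000e+00]])}
```

View pics/top.png

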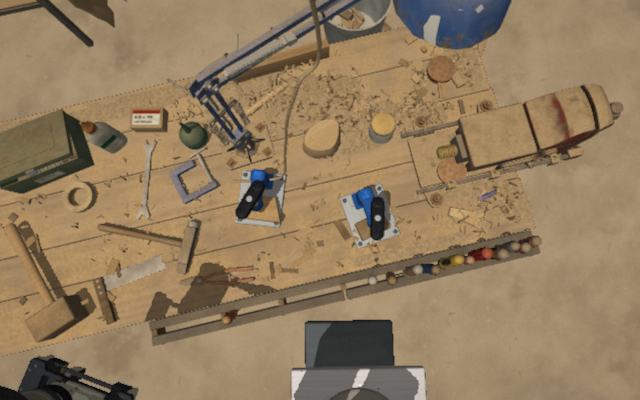

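View pics/scene.png

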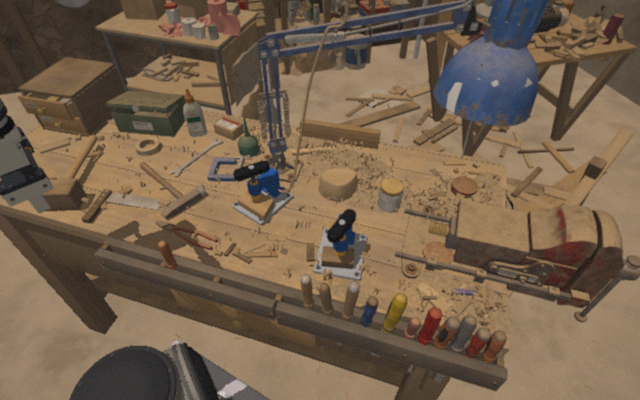

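Two clamps: top-view handles at about (252,200) and (376,215); in the scene view at about (252,171) and (343,222). I'll zoom in to tell the blocks apart.

```bash
cat > h.py <<'E'
import numpy as np,cv2
from plant import bot
def ray(c,u,v):
    f=200/np.tan(np.radians(c["vertical_fov"]/2)); R=np.array(c["R"]);t=np.array(c["t"])
    d=R.T@np.array([(u-c["cx"])/f,(v-c["cy"])/f,1]); return -R.T@t,d
def onz(c,u,v,z):
    o,d=ray(c,u,v); return o+d*(z-o[2])/d[2]
def bars(c,p,d,z=146,lim=60,amin=150):
    m=(p.max(2)<lim).astype(np.uint8)
    f=200/np.tan(np.radians(c["vertical_fov"]/2)); R=np.array(c["R"]);t=np.array(c["t"])
    v,u=np.mgrid[:400,:640]; P=np.stack([(u-c["cx"])/f*d,(v-c["cy"])/f*d,d],-1)-t
    W=P@R
    m&=((abs(W[...,2]-z)<18)&(d>0)).astype(np.uint8)
    m=cv2.morphologyEx(m,cv2.MORPH_CLOSE,np.ones((5,5)))
    out=[]
    for k in cv2.findContours(m,0,2)[0]:
        if cv2.contourArea(k)<amin: continue
        w=np.array([onz(c,*q[0],z)[:2] for q in k],np.float32)
        (x,y),(a,b),_=r=cv2.minAreaRect(w); bp=cv2.boxPoints(r)
        e=[bp[1]-bp[0],bp[2]-bp[1]]; e=max(e,key=np.linalg.norm)
        out.append((np.round([x,y,a,b]),round(float(np.arctan2(e[1],e[0])%np.pi),3),k.mean((0,1))))
    return out
E
python3 - <<'E'
from h import *
ims=[]
for n,cs in(("top",[(215,150),(335,170)]),("scene",[(215,140),(300,195)])):
    a=np.load(n+".npz");p,d=a["p"],a["d"]
    for q in bars(bot.camera_model(n),p,d,amin=60):print(n,q)
    ims.append(np.hstack([cv2.resize(p[y:y+90,x:x+90,::-1],(360,290),interpolation=2) for x,y in cs]))
cv2.imwrite("pics/z.png",np.vstack(ims))
E
```

```text
top (array([493., -49.,  28.,  92.]), 3.099, array([377.69230769, 216.30769231]))
top (array([543., 229.,  32.,  94.]), 2.567, array([249.80327869, 199.90163934]))
scene (array([488., -54.,  33., 101.]), 3.081, array([341.15384615, 227.30769231]))
scene (array([536., 223.,  45.,  95.]), 2.584, array([250.67391304, 170.91304348]))
scene (array([642., 927., 245.,  48.]), 0.268, array([95.34285714, 84.15714286]))
```

View pics/z.png

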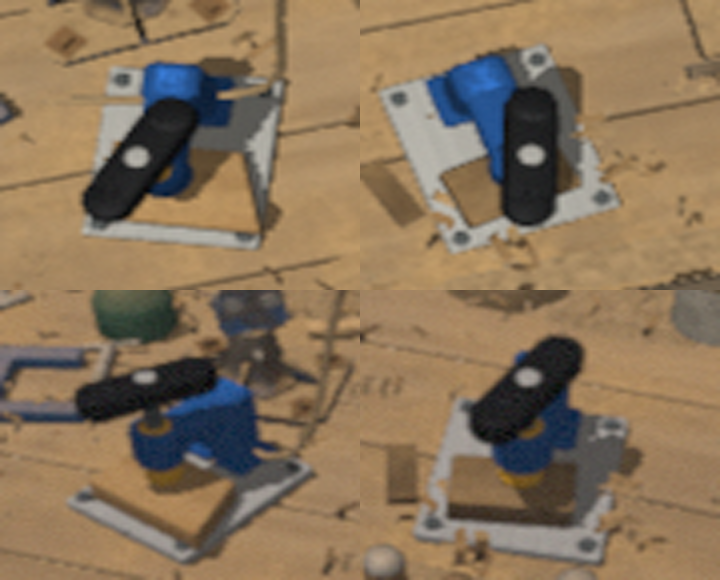

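The dark block is under the right-hand clamp (top view 378,217), with its handle at about (491,-50) and bar yaw about 3.09. I'll move toward it high up.

Emit:
send_rows(rows=[{"x":-0.12,"y":-0.1},{"x":-0.3,"y":-0.25},{"x":-0.5,"y":-0.42},{"x":-0.7,"y":-0.59},{"x":-0.9,"y":-0.75},{"x":-1,"y":-0.84},{"x":-1,"y":-0.84},{"x":-1,"y":-0.84},{"x":-1,"y":-0.84},{"x":-1,"y":-0.84}])

```text
schema error: expected keys x, y, z, ax, ay, az, jaw
```

Emit:
send_rows(rows=[{"x":-0.12,"y":-0.1},{"x":-0.3,"y":-0.25},{"x":-0.5,"y":-0.42},{"x":-0.7,"y":-0.59},{"x":-0.9,"y":-0.75},{"x":-1,"y":-0.84},{"x":-1,"y":-0.84,"az":-0.1},{"x":-1,"y":-0.84,"az":-0.2},{"x":-1,"y":-0.84,"az":-0.29},{"x":-1,"y":-0.84,"az":-0.29}])

```text
schema error: expected keys x, y, z, ax, ay, az, jaw
```

```bash
cat >> h.py <<'E'
from scipy.spatial.transform import Rotation as Ro
def wcam():
    o=bot.get_obs(); p,d=bot.capture("wrist"); c=dict(bot.camera_model("wrist"))
    T=np.eye(4);T[:3,:3]=Ro.from_euler("xyz",o["tcp_rot"]).as_matrix();T[:3,3]=o["tool_pos"]
    W=np.linalg.inv(T@np.array(c["T_tool_cam"])); c["R"]=W[:3,:3];c["t"]=W[:3,3]
    return o,p,d,c
E
python3 - <<'E'
from h import *
o,p,d,c=wcam();cv2.imwrite("pics/w1.png",p[:,:,::-1])
print(o["time"],o["tool_pos"],o["tcp_rot"],o["joint_positions"])
for q in bars(c,p,d,amin=500):print(q)
E
```

```text
0.1 [183.19195189 491.61656693 226.10863939] [-3.14021374e+00 -1.98192412e-04  2.78477331e+00] [ 1.06796272e+00  3.42669147e-01  1.52491423e+00 -4.74801862e-06
  1.27540235e+00 -1.46013012e-01]
```

View pics/w1.png

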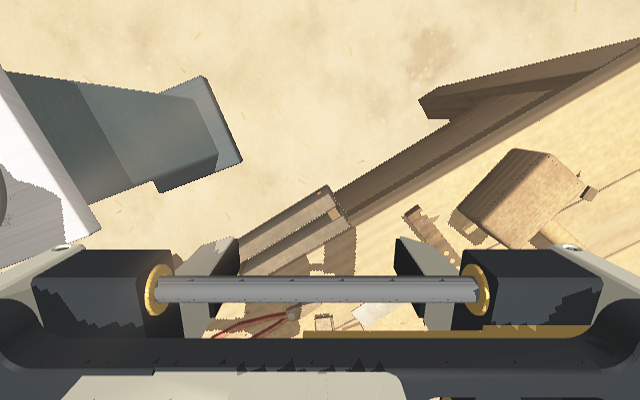

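The rows need all their keys. The wrist view shows the fingers at (210,280) and (420,280), no handle yet.

Emit:
send_rows(rows=[{"x":-0.12,"y":-0.1,"z":0,"ax":0,"ay":0,"az":0,"jaw":1},{"x":-0.3,"y":-0.25,"z":0,"ax":0,"ay":0,"az":0,"jaw":1},{"x":-0.5,"y":-0.42,"z":0,"ax":0,"ay":0,"az":0,"jaw":1},{"x":-0.7,"y":-0.59,"z":0,"ax":0,"ay":0,"az":0,"jaw":1},{"x":-0.9,"y":-0.75,"z":0,"ax":0,"ay":0,"az":0,"jaw":1},{"x":-1,"y":-0.84,"z":0,"ax":0,"ay":0,"az":0,"jaw":1},{"x":-1,"y":-0.84,"z":0,"ax":0,"ay":0,"az":0,"jaw":1},{"x":-1,"y":-0.84,"z":0,"ax":0,"ay":0,"az":0,"jaw":1},{"x":-1,"y":-0.84,"z":0,"ax":0,"ay":0,"az":0,"jaw":1},{"x":-1,"y":-0.84,"z":0,"ax":0,"ay":0,"az":0,"jaw":1}])

```text
time: 1.4
tool_pos: [311.7, 265.3, 226.7]
tcp_rot: [3.142, -0.0, 2.786]
contact_force: [-0.1, -0.4, -0.1]
grip_width: 91.4
finger_force: 0.0
```

Emit:
send_rows(rows=[{"x":-0.12,"y":-0.1,"z":0,"ax":0,"ay":0,"az":0,"jaw":1},{"x":-0.3,"y":-0.25,"z":0,"ax":0,"ay":0,"az":0,"jaw":1},{"x":-0.5,"y":-0.42,"z":0,"ax":0,"ay":0,"az":0,"jaw":1},{"x":-0.7,"y":-0.59,"z":0,"ax":0,"ay":0,"az":0,"jaw":1},{"x":-0.9,"y":-0.75,"z":0,"ax":0,"ay":0,"az":0,"jaw":1},{"x":-1,"y":-0.84,"z":0,"ax":0,"ay":0,"az":0,"jaw":1},{"x":-1,"y":-0.84,"z":0,"ax":0,"ay":0,"az":-0.1,"jaw":1},{"x":-1,"y":-0.84,"z":0,"ax":0,"ay":0,"az":-0.2,"jaw":1},{"x":-1,"y":-0.84,"z":0,"ax":0,"ay":0,"az":-0.29,"jaw":1},{"x":-1,"y":-0.84,"z":0,"ax":0,"ay":0,"az":-0.29,"jaw":1}])

```text
time: 2.65
tool_pos: [440.8, 37.8, 226.6]
tcp_rot: [3.141, -0.0, 3.088]
contact_force: [-0.3, -0.4, -1.0]
grip_width: 91.9
finger_force: 0.0
```

Run:
```python
from h import *
o,p,d,c=wcam();cv2.imwrite("pics/w2.png",p[:,:,::-1])
print(o["time"],o["tool_pos"],o["tcp_rot"],o["joint_positions"])
for q in bars(c,p,d,amin=500):print(q)
```

```text
2.65 [440.82195968  37.82173892 226.61984774] [ 3.14146926e+00 -1.48173269e-04  3.08836634e+00] [-8.80456966e-02  1.90616546e-01  1.73425231e+00  1.25971246e-04
  1.21687618e+00 -1.60565937e+00]
```

View pics/w2.png

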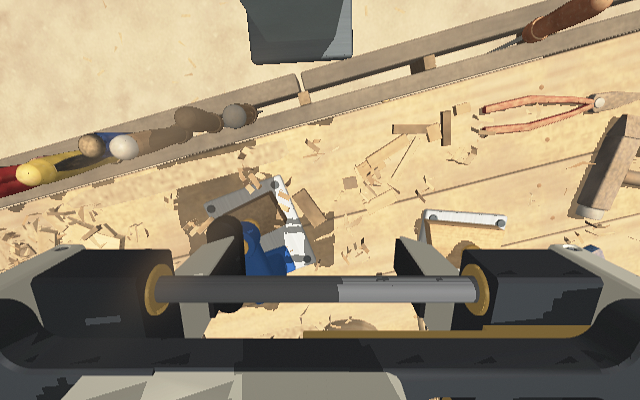

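The wrist view shows the handle partly hidden behind the left finger at about (225,265), with the blue frame beside it. I'll shift so that the handle lies clear in the view.

Emit:
send_rows(rows=[{"x":-0.12,"y":-0.1,"z":0,"ax":0,"ay":0,"az":0,"jaw":1},{"x":-0.3,"y":-0.25,"z":0,"ax":0,"ay":0,"az":0,"jaw":1},{"x":-0.5,"y":-0.42,"z":0,"ax":0,"ay":0,"az":0,"jaw":1},{"x":-0.6,"y":-0.42,"z":0,"ax":0,"ay":0,"az":0,"jaw":1},{"x":-0.6,"y":-0.42,"z":0,"ax":0,"ay":0,"az":0,"jaw":1},{"x":-0.6,"y":-0.42,"z":0,"ax":0,"ay":0,"az":0,"jaw":1},{"x":-0.6,"y":-0.42,"z":0,"ax":0,"ay":0,"az":0,"jaw":1},{"x":-0.6,"y":-0.42,"z":0,"ax":0,"ay":0,"az":0,"jaw":1},{"x":-0.6,"y":-0.42,"z":0,"ax":0,"ay":0,"az":0,"jaw":1},{"x":-0.6,"y":-0.42,"z":0,"ax":0,"ay":0,"az":0,"jaw":1}])

```text
time: 3.95
tool_pos: [556.1, -52.8, 226.8]
tcp_rot: [3.142, 0.0, 3.088]
contact_force: [-0.2, -0.5, -0.8]
grip_width: 91.7
finger_force: 0.0
```

Run:
```python
from h import *
o,p,d,c=wcam();cv2.imwrite("pics/w3.png",p[:,:,::-1])
print(o["time"],o["tool_pos"],o["tcp_rot"],o["joint_positions"],o["moment"])
for q in bars(c,p,d,amin=500):print(q)
```

```text
3.95 [556.11854489 -52.78897238 226.838765  ] [3.14155786e+00 2.36931089e-04 3.08849482e+00] [-2.31880271e-01  4.03604111e-01  1.42996345e+00  7.90922770e-05
  1.30779813e+00 -1.74959932e+00] [ 0.05864077 -0.01487741 -0.06045214]
(array([554., 198.,  66.,  39.]), 0.254, array([612.05405405, 198.14864865]))
(array([493., -50.,  29.,  92.]), 3.078, array([315.83333333, 132.5       ]))
```

View pics/w3.png

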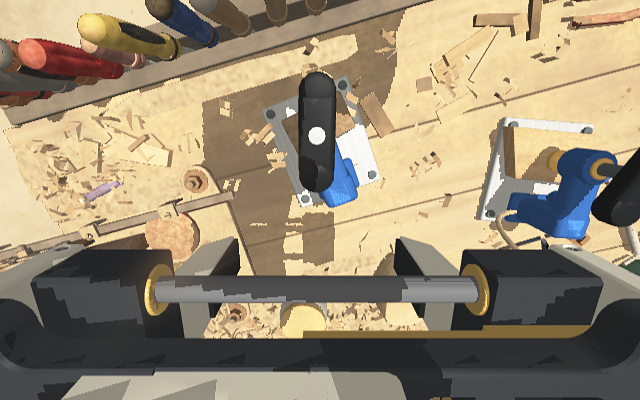

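The handle is clear at (316,134), giving a centre of about (493,-50) and yaw 3.08; the pale clamp is far to the right. I'll move over it, go down and close.

Emit:
send_rows(rows=[{"x":0.12,"y":-0.004,"z":0,"ax":0,"ay":0,"az":0,"jaw":1},{"x":0.25,"y":-0.004,"z":0,"ax":0,"ay":0,"az":0.01,"jaw":1},{"x":0.313,"y":-0.004,"z":0,"ax":0,"ay":0,"az":0.01,"jaw":1},{"x":0.313,"y":-0.004,"z":0.12,"ax":0,"ay":0,"az":0.01,"jaw":1},{"x":0.313,"y":-0.004,"z":0.25,"ax":0,"ay":0,"az":0.01,"jaw":1},{"x":0.313,"y":-0.004,"z":0.38,"ax":0,"ay":0,"az":0.01,"jaw":1},{"x":0.313,"y":-0.004,"z":0.48,"ax":0,"ay":0,"az":0.01,"jaw":1},{"x":0.313,"y":-0.004,"z":0.55,"ax":0,"ay":0,"az":0.01,"jaw":1},{"x":0.313,"y":-0.004,"z":0.55,"ax":0,"ay":0,"az":0.01,"jaw":1},{"x":0.313,"y":-0.004,"z":0.55,"ax":0,"ay":0,"az":0.01,"jaw":0.2}])

```text
time: 5.25
tool_pos: [494.2, -50.5, 117.4]
tcp_rot: [-3.141, 0.001, 3.078]
contact_force: [-0.4, 0.9, -0.4]
grip_width: 85.9
finger_force: 0.0
```

Emit:
send_rows(rows=[{"x":0,"y":0,"z":0,"ax":0,"ay":0,"az":0,"jaw":0},{"x":0,"y":0,"z":0,"ax":0,"ay":0,"az":0,"jaw":-0.2},{"x":0,"y":0,"z":0,"ax":0,"ay":0,"az":0,"jaw":-0.3},{"x":0,"y":0,"z":0,"ax":0,"ay":0,"az":0,"jaw":-0.6},{"x":0,"y":0,"z":0,"ax":0,"ay":0,"az":0,"jaw":-1},{"x":0,"y":0,"z":0,"ax":0,"ay":0,"az":0,"jaw":-1},{"x":0,"y":0,"z":0,"ax":0,"ay":0,"az":0,"jaw":-1},{"x":0,"y":0,"z":0,"ax":0,"ay":0,"az":0,"jaw":-1},{"x":0,"y":0,"z":0,"ax":0,"ay":0,"az":0,"jaw":-1},{"x":0,"y":0,"z":0,"ax":0,"ay":0,"az":0,"jaw":-1}])

```text
time: 6.5
tool_pos: [493.7, -49.6, 116.7]
tcp_rot: [3.14, 0.0, 3.078]
contact_force: [1.3, 5.1, 0.6]
grip_width: 29.9
finger_force: 30.0
```

```bash
cat > s.py <<'E'
from plant import bot
import numpy as np
o=bot.get_obs()
for k in("time","tool_pos","tcp_rot","contact_force","moment","grip_width","finger_force"):print(k,np.round(o[k],3))
print("q6",o["joint_positions"][5],"tau6",o["tau"][5])
E
python3 s.py
```

```text
time 6.5
tool_pos [493.659 -49.558 116.687]
tcp_rot [3.14  0.    3.078]
contact_force [1.262 5.05  0.609]
moment [ 0.853 -0.106 -0.099]
grip_width 29.931
finger_force 30.002
q6 -1.763369981864586 tau6 -0.07730479119345546
```

Emit:
send_rows(rows=[{"x":0,"y":0,"z":0,"ax":0,"ay":0,"az":0.05,"jaw":-1},{"x":0,"y":0,"z":0,"ax":0,"ay":0,"az":0.1,"jaw":-1},{"x":0,"y":0,"z":0,"ax":0,"ay":0,"az":0.1,"jaw":-1},{"x":0,"y":0,"z":0,"ax":0,"ay":0,"az":0.1,"jaw":-1},{"x":0,"y":0,"z":0,"ax":0,"ay":0,"az":0.1,"jaw":-1},{"x":0,"y":0,"z":0,"ax":0,"ay":0,"az":0.1,"jaw":-1},{"x":0,"y":0,"z":0,"ax":0,"ay":0,"az":0.1,"jaw":-1},{"x":0,"y":0,"z":0,"ax":0,"ay":0,"az":0.1,"jaw":-1},{"x":0,"y":0,"z":0,"ax":0,"ay":0,"az":0.1,"jaw":-1},{"x":0,"y":0,"z":0,"ax":0,"ay":0,"az":0.1,"jaw":-1}])

```text
time: 7.75
tool_pos: [493.6, -49.6, 116.7]
tcp_rot: [3.14, -0.0, 2.973]
contact_force: [0.7, 5.4, -0.2]
grip_width: 30.1
finger_force: 30.0
```

```bash
python3 s.py
```

```text
time 7.75
tool_pos [493.636 -49.578 116.666]
tcp_rot [ 3.14  -0.     2.973]
contact_force [ 0.72   5.388 -0.227]
moment [ 0.833 -0.136 -0.098]
grip_width 30.085
finger_force 30.003
q6 -1.6586174547033252 tau6 -0.10758754564449191
```

Emit:
send_rows(rows=[{"x":0,"y":0,"z":0,"ax":0,"ay":0,"az":0.05,"jaw":-1},{"x":0,"y":0,"z":0,"ax":0,"ay":0,"az":0.1,"jaw":-1},{"x":0,"y":0,"z":0,"ax":0,"ay":0,"az":0.1,"jaw":-1},{"x":0,"y":0,"z":0,"ax":0,"ay":0,"az":0.1,"jaw":-1},{"x":0,"y":0,"z":0,"ax":0,"ay":0,"az":0.1,"jaw":-1},{"x":0,"y":0,"z":0,"ax":0,"ay":0,"az":0.1,"jaw":-1},{"x":0,"y":0,"z":0,"ax":0,"ay":0,"az":0.1,"jaw":-1},{"x":0,"y":0,"z":0,"ax":0,"ay":0,"az":0.1,"jaw":-1},{"x":0,"y":0,"z":0,"ax":0,"ay":0,"az":0.1,"jaw":-1},{"x":0,"y":0,"z":0,"ax":0,"ay":0,"az":0.1,"jaw":-1}])

```text
time: 9.0
tool_pos: [493.7, -49.6, 116.7]
tcp_rot: [3.14, -0.0, 2.868]
contact_force: [1.2, 5.1, 0.2]
grip_width: 30.0
finger_force: 30.0
```

```bash
python3 s.py
```

```text
time 9.0
tool_pos [493.663 -49.603 116.684]
tcp_rot [ 3.14  -0.     2.868]
contact_force [1.219 5.136 0.2  ]
moment [ 0.883 -0.149 -0.109]
grip_width 30.021
finger_force 30.003
q6 -1.5540599918466398 tau6 -0.10755686787888408
```

Emit:
send_rows(rows=[{"x":0,"y":0,"z":0,"ax":0,"ay":0,"az":0.05,"jaw":-1},{"x":0,"y":0,"z":0,"ax":0,"ay":0,"az":0.1,"jaw":-1},{"x":0,"y":0,"z":0,"ax":0,"ay":0,"az":0.1,"jaw":-1},{"x":0,"y":0,"z":0,"ax":0,"ay":0,"az":0.1,"jaw":-1},{"x":0,"y":0,"z":0,"ax":0,"ay":0,"az":0.1,"jaw":-1},{"x":0,"y":0,"z":0,"ax":0,"ay":0,"az":0.1,"jaw":-1},{"x":0,"y":0,"z":0,"ax":0,"ay":0,"az":0.1,"jaw":-1},{"x":0,"y":0,"z":0,"ax":0,"ay":0,"az":0.1,"jaw":-1},{"x":0,"y":0,"z":0,"ax":0,"ay":0,"az":0.1,"jaw":-1},{"x":0,"y":0,"z":0,"ax":0,"ay":0,"az":0.1,"jaw":-1}])

```text
time: 10.25
tool_pos: [493.6, -49.6, 116.7]
tcp_rot: [3.14, -0.0, 2.764]
contact_force: [0.5, 4.7, -0.2]
grip_width: 29.7
finger_force: 30.0
```

```bash
python3 s.py
```

```text
time 10.25
tool_pos [493.647 -49.643 116.682]
tcp_rot [ 3.14  -0.     2.764]
contact_force [ 0.502  4.67  -0.174]
moment [ 0.799 -0.174 -0.075]
grip_width 29.687
finger_force 30.003
q6 -1.449324650446379 tau6 -0.10761271929368377
```

Emit:
send_rows(rows=[{"x":0,"y":0,"z":0,"ax":0,"ay":0,"az":0.05,"jaw":-1},{"x":0,"y":0,"z":0,"ax":0,"ay":0,"az":0.1,"jaw":-1},{"x":0,"y":0,"z":0,"ax":0,"ay":0,"az":0.1,"jaw":-1},{"x":0,"y":0,"z":0,"ax":0,"ay":0,"az":0.1,"jaw":-1},{"x":0,"y":0,"z":0,"ax":0,"ay":0,"az":0.1,"jaw":-1},{"x":0,"y":0,"z":0,"ax":0,"ay":0,"az":0.1,"jaw":-1},{"x":0,"y":0,"z":0,"ax":0,"ay":0,"az":0.1,"jaw":-1},{"x":0,"y":0,"z":0,"ax":0,"ay":0,"az":0.1,"jaw":-1},{"x":0,"y":0,"z":0,"ax":0,"ay":0,"az":0.1,"jaw":-1},{"x":0,"y":0,"z":0,"ax":0,"ay":0,"az":0.1,"jaw":-1}])

```text
time: 11.5
tool_pos: [493.6, -49.7, 116.7]
tcp_rot: [3.141, -0.001, 2.659]
contact_force: [0.7, 5.7, 0.4]
grip_width: 29.6
finger_force: 30.0
```

```bash
python3 s.py
```

```text
time 11.5
tool_pos [493.62  -49.655 116.655]
tcp_rot [ 3.141e+00 -1.000e-03  2.659e+00]
contact_force [0.699 5.67  0.408]
moment [ 0.82  -0.09  -0.124]
grip_width 29.607
finger_force 30.003
q6 -1.3447978837926133 tau6 -0.10752234142273664
```

Emit:
send_rows(rows=[{"x":0,"y":0,"z":0,"ax":0,"ay":0,"az":0.05,"jaw":-1},{"x":0,"y":0,"z":0,"ax":0,"ay":0,"az":0.1,"jaw":-1},{"x":0,"y":0,"z":0,"ax":0,"ay":0,"az":0.1,"jaw":-1},{"x":0,"y":0,"z":0,"ax":0,"ay":0,"az":0.1,"jaw":-1},{"x":0,"y":0,"z":0,"ax":0,"ay":0,"az":0.1,"jaw":-1},{"x":0,"y":0,"z":0,"ax":0,"ay":0,"az":0.1,"jaw":-1},{"x":0,"y":0,"z":0,"ax":0,"ay":0,"az":0.1,"jaw":-1},{"x":0,"y":0,"z":0,"ax":0,"ay":0,"az":0.1,"jaw":-1},{"x":0,"y":0,"z":0,"ax":0,"ay":0,"az":0.1,"jaw":-1},{"x":0,"y":0,"z":0,"ax":0,"ay":0,"az":0.1,"jaw":-1}])

```text
time: 12.75
tool_pos: [493.6, -49.7, 116.7]
tcp_rot: [3.141, -0.001, 2.555]
contact_force: [1.6, 4.5, -0.4]
grip_width: 29.7
finger_force: 30.0
```

```bash
python3 s.py
```

```text
time 12.75
tool_pos [493.616 -49.705 116.677]
tcp_rot [ 3.141e+00 -1.000e-03  2.555e+00]
contact_force [ 1.618  4.468 -0.385]
moment [ 0.879 -0.133 -0.127]
grip_width 29.722
finger_force 30.003
q6 -1.240109293812586 tau6 -0.10745057137683034
```

Emit:
send_rows(rows=[{"x":0,"y":0,"z":0,"ax":0,"ay":0,"az":0.05,"jaw":-1},{"x":0,"y":0,"z":0,"ax":0,"ay":0,"az":0.1,"jaw":-1},{"x":0,"y":0,"z":0,"ax":0,"ay":0,"az":0.1,"jaw":-1},{"x":0,"y":0,"z":0,"ax":0,"ay":0,"az":0.1,"jaw":-1},{"x":0,"y":0,"z":0,"ax":0,"ay":0,"az":0.1,"jaw":-1},{"x":0,"y":0,"z":0,"ax":0,"ay":0,"az":0.1,"jaw":-1},{"x":0,"y":0,"z":0,"ax":0,"ay":0,"az":0.1,"jaw":-1},{"x":0,"y":0,"z":0,"ax":0,"ay":0,"az":0.1,"jaw":-1},{"x":0,"y":0,"z":0,"ax":0,"ay":0,"az":0.1,"jaw":-1},{"x":0,"y":0,"z":0,"ax":0,"ay":0,"az":0.1,"jaw":-1}])

```text
time: 14.0
tool_pos: [493.6, -49.7, 116.7]
tcp_rot: [3.141, -0.001, 2.45]
contact_force: [0.5, 5.0, -0.1]
grip_width: 29.7
finger_force: 30.0
```

```bash
python3 s.py
```

```text
time 14.0
tool_pos [493.582 -49.726 116.664]
tcp_rot [ 3.141e+00 -1.000e-03  2.450e+00]
contact_force [ 0.45   4.974 -0.124]
moment [ 0.806 -0.13  -0.078]
grip_width 29.685
finger_force 30.003
q6 -1.1356213036417377 tau6 -0.10700671467930079
```

Emit:
send_rows(rows=[{"x":0,"y":0,"z":0,"ax":0,"ay":0,"az":0.05,"jaw":-1},{"x":0,"y":0,"z":0,"ax":0,"ay":0,"az":0.1,"jaw":-1},{"x":0,"y":0,"z":0,"ax":0,"ay":0,"az":0.1,"jaw":-1},{"x":0,"y":0,"z":0,"ax":0,"ay":0,"az":0.1,"jaw":-1},{"x":0,"y":0,"z":0,"ax":0,"ay":0,"az":0.1,"jaw":-1},{"x":0,"y":0,"z":0,"ax":0,"ay":0,"az":0.1,"jaw":-1},{"x":0,"y":0,"z":0,"ax":0,"ay":0,"az":0.1,"jaw":-1},{"x":0,"y":0,"z":0,"ax":0,"ay":0,"az":0.1,"jaw":-1},{"x":0,"y":0,"z":0,"ax":0,"ay":0,"az":0.1,"jaw":-1},{"x":0,"y":0,"z":0,"ax":0,"ay":0,"az":0.1,"jaw":-1}])

```text
time: 15.25
tool_pos: [493.6, -49.8, 116.7]
tcp_rot: [3.141, -0.001, 2.345]
contact_force: [1.1, 4.8, -0.1]
grip_width: 29.5
finger_force: 30.0
```

```bash
python3 s.py
```

```text
time 15.25
tool_pos [493.586 -49.764 116.704]
tcp_rot [ 3.141e+00 -1.000e-03  2.345e+00]
contact_force [ 1.121  4.805 -0.055]
moment [ 0.826 -0.09  -0.102]
grip_width 29.48
finger_force 30.002
q6 -1.030929753335056 tau6 -0.08267562836408615
```

Emit:
send_rows(rows=[{"x":0,"y":0,"z":0,"ax":0,"ay":0,"az":0.05,"jaw":-1},{"x":0,"y":0,"z":0,"ax":0,"ay":0,"az":0.1,"jaw":-1},{"x":0,"y":0,"z":0,"ax":0,"ay":0,"az":0.1,"jaw":-1},{"x":0,"y":0,"z":0,"ax":0,"ay":0,"az":0.1,"jaw":-1},{"x":0,"y":0,"z":0,"ax":0,"ay":0,"az":0.1,"jaw":-1},{"x":0,"y":0,"z":0,"ax":0,"ay":0,"az":0.1,"jaw":-1},{"x":0,"y":0,"z":0,"ax":0,"ay":0,"az":0.1,"jaw":-1},{"x":0,"y":0,"z":0,"ax":0,"ay":0,"az":0.1,"jaw":-1},{"x":0,"y":0,"z":0,"ax":0,"ay":0,"az":0.1,"jaw":-1},{"x":0,"y":0,"z":0,"ax":0,"ay":0,"az":0.1,"jaw":-1}])

```text
time: 16.5
tool_pos: [493.6, -49.8, 116.7]
tcp_rot: [3.141, -0.001, 2.241]
contact_force: [0.3, 4.6, 1.3]
grip_width: 30.1
finger_force: 30.0
```

```bash
python3 s.py
```

```text
time 16.5
tool_pos [493.552 -49.776 116.729]
tcp_rot [ 3.141e+00 -1.000e-03  2.241e+00]
contact_force [0.349 4.592 1.347]
moment [ 0.802 -0.044 -0.027]
grip_width 30.071
finger_force 30.0
q6 -0.9263137449740789 tau6 -0.03296337788924575
```

Emit:
send_rows(rows=[{"x":0,"y":0,"z":0,"ax":0,"ay":0,"az":0.05,"jaw":-1},{"x":0,"y":0,"z":0,"ax":0,"ay":0,"az":0.1,"jaw":-1},{"x":0,"y":0,"z":0,"ax":0,"ay":0,"az":0.1,"jaw":-1},{"x":0,"y":0,"z":0,"ax":0,"ay":0,"az":0.1,"jaw":-1},{"x":0,"y":0,"z":0,"ax":0,"ay":0,"az":0.1,"jaw":-1},{"x":0,"y":0,"z":0,"ax":0,"ay":0,"az":0.1,"jaw":-1},{"x":0,"y":0,"z":0,"ax":0,"ay":0,"az":0.1,"jaw":-1},{"x":0,"y":0,"z":0,"ax":0,"ay":0,"az":0.1,"jaw":-1},{"x":0,"y":0,"z":0,"ax":0,"ay":0,"az":0.1,"jaw":-1},{"x":0,"y":0,"z":0,"ax":0,"ay":0,"az":0.1,"jaw":-1}])

```text
time: 17.75
tool_pos: [493.5, -49.8, 116.8]
tcp_rot: [3.141, -0.001, 2.136]
contact_force: [-0.3, 5.7, 2.5]
grip_width: 29.5
finger_force: 30.0
```

```bash
python3 s.py
```

```text
time 17.75
tool_pos [493.534 -49.816 116.752]
tcp_rot [ 3.141e+00 -1.000e-03  2.136e+00]
contact_force [-0.338  5.653  2.486]
moment [ 0.766 -0.044  0.066]
grip_width 29.519
finger_force 30.0
q6 -0.8217110799123307 tau6 0.018366117146797478
```

Rest torque is up 0.126 N m, which is the stated target. Letting go and lifting off.

Emit:
send_rows(rows=[{"x":0,"y":0,"z":0,"ax":0,"ay":0,"az":0,"jaw":0.2},{"x":0,"y":0,"z":0,"ax":0,"ay":0,"az":0,"jaw":0.6},{"x":0,"y":0,"z":0,"ax":0,"ay":0,"az":0,"jaw":0.8},{"x":0,"y":0,"z":0,"ax":0,"ay":0,"az":0,"jaw":0.8},{"x":0,"y":0,"z":0,"ax":0,"ay":0,"az":0,"jaw":0.8},{"x":0,"y":0,"z":0,"ax":0,"ay":0,"az":0,"jaw":0.8},{"x":0,"y":0,"z":0,"ax":0,"ay":0,"az":0,"jaw":0.8},{"x":0,"y":0,"z":0,"ax":0,"ay":0,"az":0,"jaw":0.8},{"x":0,"y":0,"z":-0.1,"ax":0,"ay":0,"az":0,"jaw":0.8},{"x":0,"y":0,"z":-0.2,"ax":0,"ay":0,"az":0,"jaw":0.8}])

```text
time: 19.0
tool_pos: [493.5, -50.3, 157.0]
tcp_rot: [-3.141, -0.001, 2.136]
contact_force: [0.1, -0.6, 1.3]
grip_width: 82.7
finger_force: 0.0
```

Emit:
send_rows(rows=[{"x":0,"y":0,"z":-0.1,"ax":0,"ay":0,"az":0,"jaw":0.8},{"x":-0.0,"y":0,"z":-0.25,"ax":0,"ay":0,"az":0,"jaw":0.8},{"x":0,"y":0,"z":-0.4,"ax":0,"ay":0,"az":0,"jaw":0.8},{"x":-0.1,"y":0,"z":-0.4,"ax":0,"ay":0,"az":0,"jaw":0.8},{"x":-0.25,"y":0,"z":-0.4,"ax":0,"ay":0,"az":0,"jaw":0.8},{"x":-0.35,"y":0,"z":-0.4,"ax":0,"ay":0,"az":0,"jaw":0.8},{"x":-0.35,"y":0,"z":-0.4,"ax":0,"ay":0,"az":0,"jaw":0.8},{"x":-0.35,"y":0,"z":-0.4,"ax":0,"ay":0,"az":0,"jaw":0.8},{"x":-0.35,"y":0,"z":-0.4,"ax":0,"ay":0,"az":0,"jaw":0.8},{"x":-0.35,"y":0,"z":-0.4,"ax":0,"ay":0,"az":0,"jaw":0.8}])

```text
time: 20.25
tool_pos: [530.9, -108.9, 236.8]
tcp_rot: [3.141, 0.0, 2.136]
contact_force: [-0.0, -0.3, -0.6]
grip_width: 82.8
finger_force: 0.0
```

Run:
```python
from h import *
o,p,d,c=wcam();cv2.imwrite("pics/w4.png",p[:,:,::-1])
print(o["time"],o["tool_pos"],o["tcp_rot"],o["contact_force"],o["finger_force"])
for q in bars(c,p,d,amin=500):print(q)
```

```text
20.25 [ 530.91268806 -108.93421276  236.84588035] [3.14138857e+00 2.80113159e-05 2.13621449e+00] [-0.02323181 -0.25759429 -0.59591916] 0.0
(array([493., -50.,  29.,  92.]), 2.148, array([317.92028986, 119.04347826]))
```

View pics/w4.png

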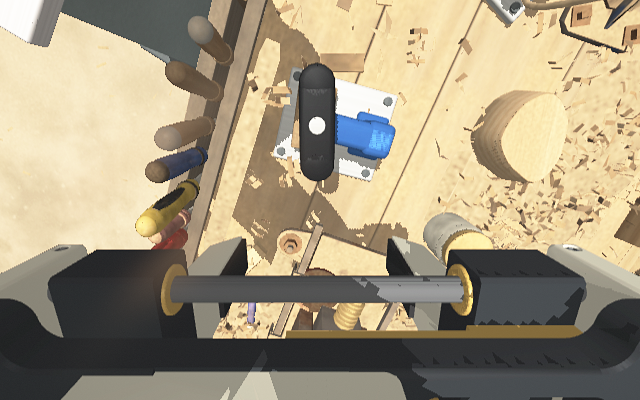

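The handle at (317,122) has held its turn: about 0.93 rad in all, with no springback. The gripper is clear, so I'm handing in.

```bash
python3 -c "
from plant import bot
print(bot.close_job())"
```

```text
the job is handed in; nothing more can be done
None
```

I turned the dark block's clamp about 0.93 rad clockwise, until the resting torque was up 0.126 N m, then released it and handed the job in at about 20 s. The handle held its turn, I left the other clamp alone, and no verdict came back.

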